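# Count to the third gap and load the test cartridge

## Task

Starting in the first gap, at the end of the divider rack that carries the ball-topped post, run a fingertip along the row of springy tabs, flicking the first and then the second, and stop at the third gap without flicking the last tab. Then push the test cartridge along the rack's front tray and into that third gap until it is fully home against the back wall, without ever lifting it, leave the things around the rack undisturbed, and come away.

Things in the scene. Friction and masses are not known exactly. Their poses are not given: they have to be found in the camera images.
- rack: Grey and white plastic divider rack fixed to the table, 199 x 300 x 26 mm: a front tray, then four gaps side by side. Origin: on the table, mid row; rack x points into the gaps, away from the robot, rack y along the row, z up. In mm: base plate x -115 to 84, y +-150, floor of tray and gaps z 6; back wall's front face x 75, wall and divider tops z 26.
- gap_a (a point): Floor of the gap at rack y +96 mm, at its mouth (rack x 0, z 6 mm). Gaps are 58 to 59 mm wide and 75 mm deep, open to rack -x, between dividers 6 mm thick at rack y +64, 0, -64 mm (each with a pointed nose reaching rack x -12 mm) and end blocks from rack y 126 to 150 mm either end, x 0 to 83 mm.
- gap_b (a point): The same for the gap at rack y +32 mm: the third gap if the ball post is at the rack's -y end.
- gap_c (a point): The same for the gap at rack y -32 mm: the third gap if the ball post is at the rack's +y end.
- gap_d (a point): The same for the gap at rack y -96 mm.
- lip (a point): Middle of the top of the tray's low front lip (rack x -115 to -110 mm, top z 10 mm, along the whole row). The tray lies between the lip and the divider noses (98 mm), flat floor at z 6 mm, no walls at its two ends.
- post: Fixed steel post with a 22 mm ball on top, on one of the two end blocks (rack x 62, y +138 or -138); it marks the end from which gaps are counted. Origin: centre of its foot, z 26; its top is at z 58.
- stub: Fixed flat square steel plate 20 x 20 x 5 mm on the other end block (top z 31). Origin: centre of its underside.
- tab_l (a joint): Angle (rad) of the springy black tab on the divider at rack y +64 mm; 0 upright, positive leans to rack -y, up to 1.35 either way. Tab: rack x 51 to 73 mm, 3 mm thick, hinged at z 29 mm, top z 55 mm; a light spring (0.03 N m/rad) rights it. A fingertip drawn along the row with its end at z 40 mm bends it about 1 rad in passing; over 0.35 rad along the travel is a flick.
- tab_m (a joint): The same for the middle divider, at rack y 0.
- tab_r (a joint): The same for the divider at rack y -64 mm.
- cartridge: Loose white test cartridge with four windows and wells on top, 90 (its x) x 48 (its y) x 18 mm, 40 to 90 g, lying flat in the tray anywhere along the row, its long side along rack x. Origin: centre of its underside (z 6 mm). Fully home its far end touches the back wall, its origin is at rack x 30 mm and its near end stands 15 mm out of the gap's mouth.
- dropper: Bystander: loose dropper bottle, 32 mm diameter, 75 mm tall, near the +y end of the rack. Origin: centre of its underside.
- jar: Bystander: loose amber glass jar, 52 mm diameter, 55 mm tall, near the -y end of the rack. Origin: centre of its underside.
- strip: Bystander: loose narrow test cassette, 70 x 21 x 8 mm, lying on the table behind the rack. Origin: centre of its underside.
There are look-alikes about, which are no part of the job. What is meant by the cartridge is not pink or yellow, and is the smaller of those in its own colour.

How it is judged:
By the outcome, as a careful person would: the job done as asked, in the order asked, and still so for the second after the job is handed in, with the robot touching nothing.
It also fails if it takes over 58 s, if anything falls off the work surface, if the arm or the gripper's body presses on something with over 40 N, if the wrist force passes 120 N, or if a joint passes its speed limit or range.

## Robot

A 7-joint arm with a two-finger parallel gripper is mounted at the origin on the work surface. World frame = base frame: x ahead of the robot, y to its left, z up, the work surface at z = 0. Lengths are in mm, angles in rad, forces in N, time in s.
With the tool pointing down it reaches from about 350 to 900 mm from the base axis. Payload 8.1 kg.
Tool frame: the origin (TCP) lies midway between the tips of the shut fingers; the grasp point (between the pads) lies r.grasp_offset behind it (r.grasp_offset is the distance from the TCP to the grasp point, in mm); z points along the fingers, y is the direction in which the jaws open and shut (so a half turn about z gives the same grasp; the last joint's range is limited). The gripper opens to 85 mm and grips with 20 to 120 N. Pads are 22 mm wide; open, the fingers measure 114 mm over their backs; the gripper's body (76 mm by 85 mm) begins 54 mm behind the grasp point. The pads swing forward as they close: fully open they stand 13 mm farther back than shut.
Start: joints at [1.101, 0.434, 0.025, 1.573, -0.012, 1.134, -0.075], TCP at [224.121, -583.447, 231.323] pointing down, gripper open.
Joint ranges: [-2.62, 2.62], [-0.44, 2.09], [-1.27, 1.32], [0.08, 2.57], [-1.32, 4.46], [0.12, 2], [-2.74, 2.74]. Speed limits (rad/s): [2.22, 2.22, 3.01, 3.01, 3.14, 3.14, 3.14].

## Interface

Orientations are given as a 3x3 rotation matrix whose columns are the frame's x, y, z axes.
In Python, from workcell import r, vision gives the robot as it stands.
- The arm moves only by the shell command python3 -m pendant 'ROWS'. ROWS is JSON, a list of rows, each a list of 3 entries, a list of its own where there are three numbers: the turn, a rotation vector about the tool's x, y, z in units of 6 degrees (1.0 is 6 degrees), then the shift along the tool's x, y, z in m, then the closure in counts, from 0 (fully open) to 255 (shut). A call has 1 to 5 rows; each row is the pose to reach, as a shift and turn from the pose commanded when the call began, along the tool's axes at that moment; what a row does not reach only later rows make up. A row lasts 1/12 s, in which the tool goes at most 41.7 mm and 7.16 degrees, less where a joint would pass 70% of its speed; a pose out of reach is approached as far as the arm can. A call with a gripper value outside its range is refused whole. The fingers move at their own pace and stop on an object; the grip force is fixed at half the most. Time passes only in rows, so rows that repeat a pose let the fingers close. It gives the time, the measured TCP pose, the force and the opening at its end, in the units of the state.
- r.state(): the state, without advancing time (a new reading comes with each control period).
- vision.get_image(name): name is "side" or "top"; returns a dict with "frame" (384x512x3 uint8, red, green, blue), "K" (3x3 intrinsics, pixels), "view" (4x4, takes a point from world to camera coordinates). Camera axes: x right, y down, z forward; pixel columns grow to the right and rows downward; lengths in mm; the calibration is good to about 2 mm. A picture is of the moment at which its call begins. There is no depth.
- r.job_done(): hands the job in, once; it reports no verdict.
The state is a dict: "t": time; "qpos": joint angles; "qd": joint speeds; "effort": joint torques, N m; "eef_pos": TCP position; "tool_rot": TCP orientation; "wrist_force": force on the tool from outside, world axes, zero at the start; "wrist_torque": the same for the moment, N m; "width": opening from 0.0 (shut) to 1.0 (fully open).
Only numpy, scipy, OpenCV 4.12 (cv2) and the standard library are available. Lean on these libraries where they do the work, as an engineer would, in place of code of your own. Each camera call takes 0.05 s, during which the arm holds its last target.

## Working session

There is one attempt and no reset: what is moved stays moved. The work goes in short steps, Python scripts to look and compute and a shell command to move; the robot and the scene stay as the last step left them, time stands still between calls to the robot, and variables do not carry over. Pictures are saved under pics/ and viewed, and the job is handed in when it is done.

```bash
mkdir -p pics; ls; python3 - <<'E'
from workcell import r, vision
import cv2
print(r.state(), r.grasp_offset)
for n in("side","top"):
    d=vision.get_image(n); cv2.imwrite(f"pics/{n}0.png",cv2.resize(d["frame"][:,:,::-1],(800,600),interpolation=cv2.INTER_CUBIC)); print(n,d["K"].tolist(),d["view"].round(4).tolist())
    import numpy as np; np.savez(f"{n}0.npz",**d)
E
```

```text
pics
{'t': 0.0, 'qpos': array([ 1.10143361,  0.4352324 ,  0.02496996,  1.57408521, -0.01159038,
        1.13399417, -0.07508348]), 'qd': array([0.00028228, 0.00101734, 0.00112642, 0.00050242, 0.00086897,
       0.00158988, 0.00041288]), 'effort': array([-6.33829150e-04, -6.70474005e+01,  1.02443554e+00, -3.16217172e+01,
        1.54943636e-02,  1.24001614e-02,  6.33537596e-07]), 'eef_pos': array([ 223.88967652, -582.98897693,  230.52468387]), 'tool_rot': array([[ 9.33509679e-01,  3.58551511e-01, -7.02433205e-04],
       [ 3.58552168e-01, -9.33508628e-01,  1.40889753e-03],
       [-1.50565118e-04, -1.56707843e-03, -9.99998761e-01]]), 'wrist_force': array([ 0.31685403, -0.11209155, -0.06446749]), 'wrist_torque': array([ 0.0076376 , -0.0061099 , -0.06355339]), 'width': 1.0051401019371058} 18.700000000000003
side [[374.2252047974992, 0.0, 248.33762328344213], [0.0, 374.2252047974992, 190.30320860032603], [0.0, 0.0, 1.0]] [[-0.9996, -0.0289, 0.0021, 488.1452], [-0.0211, 0.6766, -0.7361, 110.0507], [0.0199, -0.7358, -0.6769, 940.3279], [0.0, 0.0, 0.0, 1.0]]
top [[490.7250378131359, 0.0, 248.89509318503326], [0.0, 490.7250378131359, 198.5697117293948], [0.0, 0.0, 1.0]] [[-0.0257, -0.9993, -0.0279, -26.5929], [-0.9831, 0.0303, -0.1807, 495.2804], [0.1814, 0.0228, -0.9831, 1466.5191], [0.0, 0.0, 0.0, 1.0]]
```

View pics/side0.png

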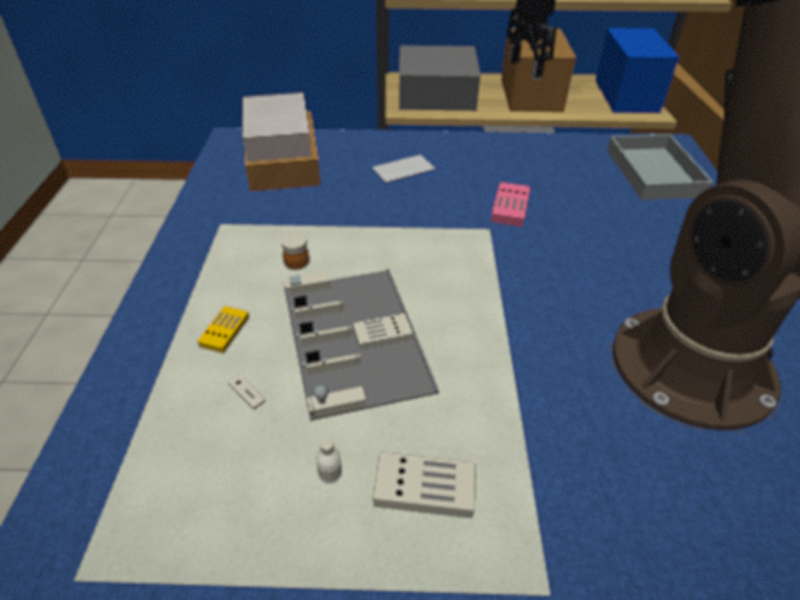

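View pics/top0.png

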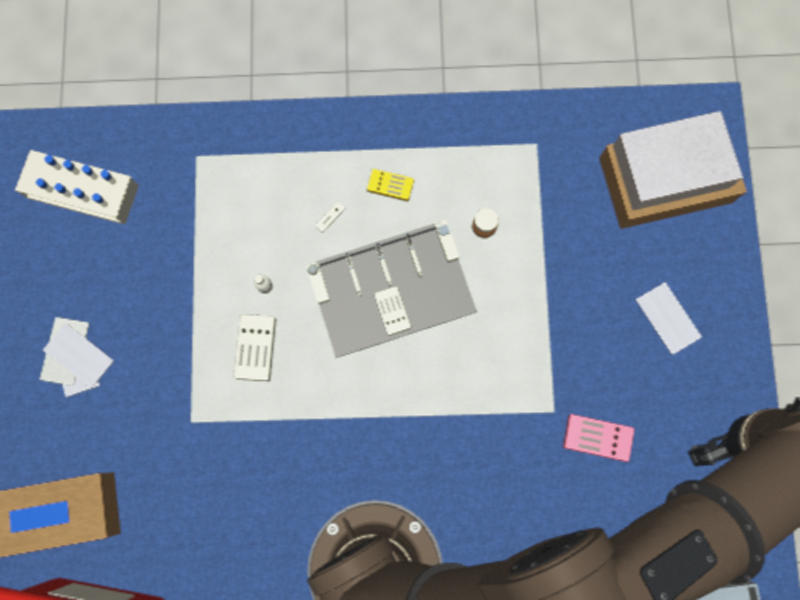

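Ball post is at the rack's +y end (top view (314,268)), stub at (443,229), so the third gap is gap_c. The cartridge is at (392,310). I'll zoom in to fit the poses.

```bash
python3 - <<'E'
import numpy as np,cv2
for n,(x0,y0,w,h) in dict(top=(190,130,120,105),side=(175,160,115,115)).items():
    f=np.load(f"{n}0.npz")["frame"][y0:y0+h,x0:x0+w,::-1]
    s=6 if n=="top" else 5
    g=cv2.resize(f,None,fx=s,fy=s,interpolation=cv2.INTER_CUBIC)
    for k in range(0,w,20): cv2.putText(g,str(x0+k),(k*s,10),0,.35,(0,0,255)); g[::4,k*s]=(0,0,255)
    for k in range(0,h,20): cv2.putText(g,str(y0+k),(0,k*s+10),0,.35,(0,0,255)); g[k*s,::4]=(0,0,255)
    cv2.imwrite(f"pics/z{n}.png",g[:600])
E
```

```text
(no output)
```

View pics/ztop.png

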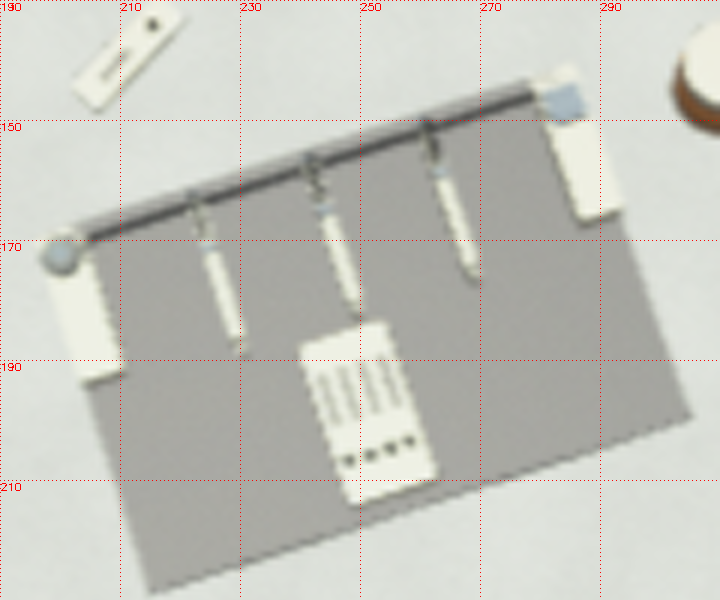

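View pics/zside.png

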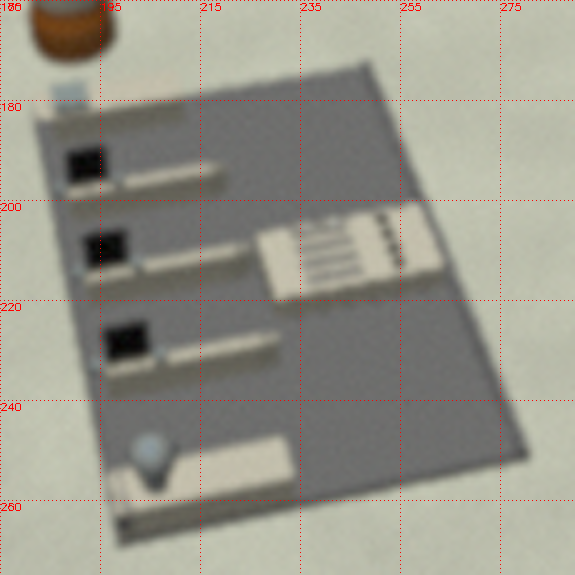

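```bash
cat > h.py <<'E'
import numpy as np,cv2
from scipy.optimize import least_squares
C={n:dict(np.load(f"{n}0.npz")) for n in("top","side")}
def proj(n,P):
    P=np.atleast_2d(P); v=C[n]["view"]; c=P@v[:3,:3].T+v[:3,3]; p=c@C[n]["K"].T; return p[:,:2]/p[:,2:]
def R2(a): return np.array([[np.cos(a),-np.sin(a),0],[np.sin(a),np.cos(a),0],[0,0,1]])
def place(q,P): return np.atleast_2d(P)@R2(q[2]).T+np.array([q[0],q[1],0])
def pix(n,uv,z):
    v=C[n]["view"];R=v[:3,:3];o=-R.T@v[:3,3];d=R.T@np.linalg.inv(C[n]["K"])@np.array([*uv,1.]);return o+d*(z-o[2])/d[2]
E
python3 - <<'E'
from h import *
T=[((-115,150,9),(150,593)),((-115,-150,9),(693,415)),((0,150,26),(83,381)),((0,126,26),(122,370)),((0,-126,26),(587,223)),((0,-150,26),(621,208)),((62,138,47),(61,254)),((-12,64,26),(240,350)),((-12,0,26),(360,314)),((-12,-64,26),(476,278))]
S=[((62,138,47),(150,448)),((-115,-150,10),(368,63)),((-115,150,9),(528,457)),((0,126,26),(286,438)),((-12,64,26),(280,337)),((-12,0,26),(250,247)),((-12,-64,26),(220,167))]
def mk(L,x0,y0,s): return np.array([a for a,_ in L],float),np.array([[x0+(b[0]+.5)/s-.5,y0+(b[1]+.5)/s-.5] for _,b in L])
tp,tu=mk(T,190,130,6); sp,su=mk(S,175,160,5)
for which in("both","top","side"):
    def f(q):
        a=(proj("top",place(q,tp))-tu);b=(proj("side",place(q,sp))-su)
        return {"both":np.r_[a.ravel(),b.ravel()],"top":a.ravel(),"side":b.ravel()}[which]
    s=least_squares(f,[560,0,.2],loss="soft_l1"); print(which,s.x.round(4)); 
    if which=="both": q=s.x
    if which!="side":print((proj("top",place(s.x,tp))-tu).round(1).tolist())
    if which!="top":print((proj("side",place(s.x,sp))-su).round(1).tolist())
np.save("rack.npy",q)
c=[((45,24,18),(300,345)),((45,-24,18),(385,320)),((-45,-24,18),(438,472)),((-45,24,18),(352,501))]
c2=[((45,24,18),(277,298)),((45,-24,18),(257,232)),((-45,-24,18),(418,202)),((-45,24,18),(440,265))]
cp,cu=mk(c,190,130,6);c2p,c2u=mk(c2,175,160,5)
for o in (cp,c2p):o[:,2]+=6
s=least_squares(lambda q:np.r_[(proj("top",place(q,cp))-cu).ravel(),(proj("side",place(q,c2p))-c2u).ravel()],[500,0,.2],loss="soft_l1")
print("cart",s.x,(proj("top",place(s.x,cp))-cu).round(1).tolist(),(proj("side",place(s.x,c2p))-c2u).round(1).tolist())
print("in rack",R2(-q[2])@np.array([s.x[0]-q[0],s.x[1]-q[1],0]),s.x[2]-q[2])
print("cam top px/mm",np.linalg.norm(proj("top",[500,0,6])-proj("top",[501,0,6])))
for nm,p in dict(dropper=(262/800*512,290/600*384),jar=(485/800*512,232/600*384)).items(): print(nm,R2(-q[2])@(pix("top",p,0)-[q[0],q[1],0]))
E
```

```text
both [ 5.622011e+02 -4.075890e+01  2.861000e-01]
[[-0.3, -0.0], [0.3, 0.2], [-0.4, -0.1], [0.4, -0.6], [-0.8, -0.5], [0.8, -0.4], [0.4, 0.1], [0.7, 0.3], [0.2, 0.0], [0.2, -0.2]]
[[0.3, 2.2], [0.3, -0.4], [0.4, -0.8], [-0.8, 0.5], [-0.4, 0.4], [0.1, 0.4], [1.2, 0.1]]
top [ 5.61872e+02 -4.02297e+01  2.86200e-01]
[[-0.4, 0.1], [0.1, 0.3], [-0.6, 0.1], [0.2, -0.5], [-1.0, -0.4], [0.6, -0.3], [0.2, 0.2], [0.6, 0.4], [-0.0, 0.1], [0.0, -0.1]]
side [ 5.626089e+02 -4.182400e+01  2.863000e-01]
[[0.2, 1.8], [0.1, -0.7], [0.2, -1.1], [-1.0, 0.1], [-0.6, 0.1], [-0.0, 0.2], [1.0, -0.2]]
cart [ 5.00310608e+02 -4.74456547e+01  2.92676869e-01] [[-0.1, -0.2], [0.2, -0.8], [0.5, 0.7], [0.2, 0.7]] [[-0.6, 0.2], [-0.7, 0.4], [0.2, 0.1], [1.0, 0.1]]
in rack [-61.26222614  11.0490591    0.        ] 0.006614437529008754
cam top px/mm 0.3111073831281085
dropper [ 64.4505614  252.31808896   0.        ]
jar [  37.54089703 -220.67211204    0.        ]
```

```bash
cat > go.py <<'E'
import sys
from h import *
from workcell import r
from scipy.spatial.transform import Rotation as Ro
q=np.load("rack.npy")
s=r.state(); R=s["tool_rot"]; p=s["eef_pos"]
pr=R2(-q[2])@(p-[q[0],q[1],0])
print("t",round(s["t"],2),"rack",pr.round(1),"w",round(s["width"],2),"F",np.round(s["wrist_force"],1),"q",s["qpos"].round(2))
if len(sys.argv)>1:
    x,y,z,yaw=map(float,sys.argv[1:])   # yaw of tool x in rack, deg
    a=q[2]+np.radians(yaw)
    Rt=np.c_[[np.cos(a),np.sin(a),0],[np.sin(a),-np.cos(a),0],[0,0,-1]]
    t=place(q,(x,y,z))[0]
    print("shift m",(R.T@(t-p)/1000).round(4),"turn",(Ro.from_matrix(R.T@Rt).as_rotvec(degrees=True)/6).round(2))
E
python3 go.py 62 96 120 90
```

```text
t 0.1 rack [-477.5 -424.8  230.6] w 1.0 F [-0.2  0.4 -1. ] q [ 1.1   0.44  0.02  1.57 -0.01  1.13 -0.08]
shift m [ 0.5797 -0.4755  0.1112] turn [-1.000e-02 -1.000e-02 -1.423e+01]
```

```bash
python3 -m pendant '[[[0,0,-0.8],[0.03,-0.025,0],255],[[0,0,-1.6],[0.06,-0.05,0],255],[[0,0,-2.4],[0.09,-0.075,0],255],[[0,0,-3.2],[0.12,-0.1,0],255],[[0,0,-4.0],[0.15,-0.125,0],255]]'; python3 go.py 62 96 120 90
```

```text
t: 0.52
eef_pos: [319.7, -411.1, 231.1]
tool_rot: [[0.704, 0.71, -0.0], [0.71, -0.704, 0.0], [-0.0, -0.0, -1.0]]
wrist_force: [1.2, 0.2, 0.1]
width: 0.3
t 0.52 rack [-337.2 -286.9  231.1] w 0.3 F [1.2 0.2 0.1] q [ 0.92  0.27 -0.14  1.82  0.04  1.05 -0.02]
shift m [ 0.5344 -0.1427  0.1111] turn [ -0.    -0.   -10.19]
```

```bash
python3 -m pendant '[[[0,0,-0.9],[0.038,-0.01,0],255],[[0,0,-1.8],[0.076,-0.02,0],255],[[0,0,-2.7],[0.114,-0.03,0],255],[[0,0,-3.6],[0.152,-0.04,0],255],[[0,0,-4.5],[0.19,-0.05,0],255]]'; python3 go.py 62 96 120 90
```

```text
t: 0.93
eef_pos: [418.6, -241.5, 231.3]
tool_rot: [[0.305, 0.952, -0.0], [0.952, -0.305, -0.0], [-0.0, -0.0, -1.0]]
wrist_force: [1.1, -0.1, -0.5]
width: 0.005
t 0.93 rack [-194.4 -152.   231.3] w 0.0 F [ 1.1 -0.1 -0.5] q [ 0.69  0.23 -0.33  1.89  0.09  1.04  0.01]
shift m [0.3492 0.0731 0.1112] turn [-0.    0.   -5.69]
```

```bash
python3 -m pendant '[[[0,0,-0.9],[0.038,0.008,0],255],[[0,0,-1.8],[0.076,0.016,0],255],[[0,0,-2.7],[0.114,0.024,0],255],[[0,0,-3.6],[0.152,0.032,0],255],[[0,0,-4.5],[0.19,0.04,0],255]]'; python3 go.py 62 96 120 90
```

```text
t: 1.35
eef_pos: [515.4, -73.2, 231.2]
tool_rot: [[-0.161, 0.987, -0.0], [0.987, 0.161, -0.0], [-0.0, -0.0, -1.0]]
wrist_force: [0.7, -0.7, 0.2]
width: -0.001
t 1.35 rack [-54.1 -18.  231.2] w -0.0 F [ 0.7 -0.7  0.2] q [ 0.43  0.31 -0.5   1.79  0.17  1.08  0.03]
shift m [0.1275 0.1011 0.1112] turn [-0.    0.   -1.19]
```

```bash
python3 -m pendant '[[[0,0,-0.3],[0.03,0.024,0.018],255],[[0,0,-0.6],[0.06,0.048,0.036],255],[[0,0,-0.9],[0.09,0.072,0.055],255],[[0,0,-1.2],[0.115,0.091,0.075],255],[[0,0,-1.2],[0.127,0.101,0.1],255]]'; python3 go.py 62 96 44 90
python3 - <<'E'
from h import *
from workcell import vision
for n,(x0,y0,w,h) in dict(top=(170,110,140,120),side=(155,140,150,130)).items():
    f=vision.get_image(n)["frame"][y0:y0+h,x0:x0+w,::-1]
    cv2.imwrite(f"pics/a{n}.png",cv2.resize(f,None,fx=4,fy=4,interpolation=cv2.INTER_CUBIC))
E
```

```text
t: 1.77
eef_pos: [596.5, 72.0, 130.9]
tool_rot: [[-0.285, 0.959, 0.002], [0.959, 0.285, 0.003], [0.002, 0.003, -1.0]]
wrist_force: [1.0, -0.3, 0.4]
width: -0.006
t 1.77 rack [ 64.7  98.5 130.9] w -0.01 F [ 1.  -0.3  0.4] q [ 0.14  0.55 -0.5   1.72  0.31  0.95 -0.2 ]
shift m [-0.0027 -0.003   0.0869] turn [ 0.03 -0.02  0.03]
```

View pics/aside.png

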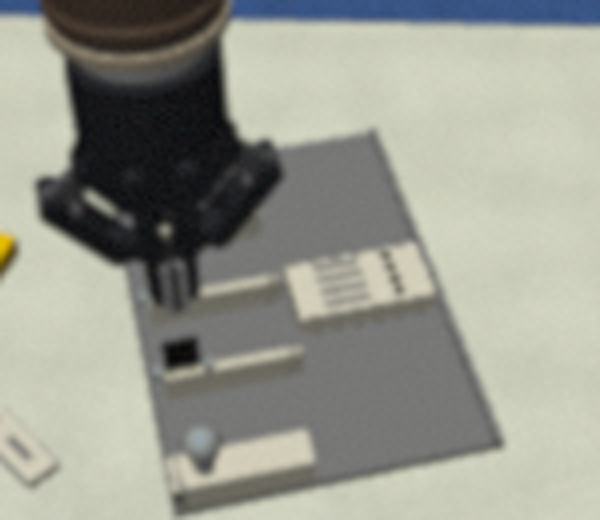

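View pics/atop.png

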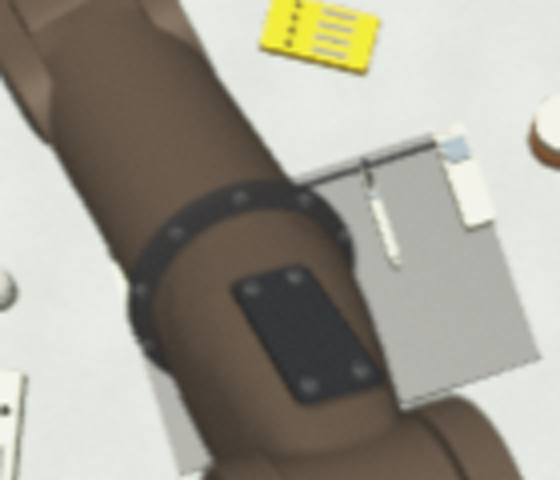

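```bash
python3 - <<'E'
from h import *
from workcell import r
s=r.state();print(s["eef_pos"]);print((proj("side",s["eef_pos"])-[155,140])*4)
E
python3 go.py 60 96 46 90
```

```text
[593.10264476  69.89668513 127.02491285]
[[177.73728848 295.53019598]]
t 1.87 rack [ 60.9  97.4 127. ] w 0.0 F [-0.4 -0.3 -0.4] q [ 0.14  0.55 -0.5   1.73  0.31  0.95 -0.2 ]
shift m [-0.0017 -0.0004  0.081 ] turn [-0.05 -0.03  0.02]
```

```bash
python3 -m pendant '[[[0,0,0],[0,0,0.025],255],[[0,0,0],[-0.001,0,0.05],255],[[0,0,0],[-0.001,0,0.07],255],[[0,0,0],[-0.001,0,0.083],255],[[0,0,0],[-0.001,0,0.083],255]]'; python3 go.py 60 -38 43 90
python3 - <<'E'
from h import *
from workcell import vision
for n,(x0,y0,w,h) in dict(side=(155,140,150,130)).items():
    f=vision.get_image(n)["frame"][y0:y0+h,x0:x0+w,::-1]
    cv2.imwrite(f"pics/b{n}.png",cv2.resize(f,None,fx=4,fy=4,interpolation=cv2.INTER_CUBIC))
E
```

```text
t: 2.28
eef_pos: [593.4, 63.9, 46.1]
tool_rot: [[-0.278, 0.961, -0.004], [0.961, 0.278, -0.001], [-0.0, -0.004, -1.0]]
wrist_force: [-0.1, 0.1, 0.2]
width: 0.002
t 2.28 rack [59.5 91.6 46.1] w 0.0 F [-0.1  0.1  0.2] q [ 0.11  0.65 -0.45  1.79  0.38  0.79 -0.25]
shift m [-0.1296  0.001   0.0031] turn [-0.04  0.   -0.04]
```

View pics/bside.png

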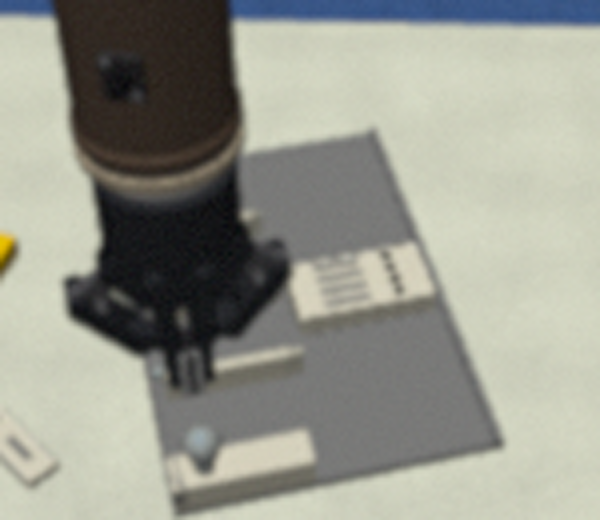

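```bash
python3 go.py 60 -38 43 90; python3 -m pendant '[[[0,0,0],[-0.008,0,0.002],255],[[0,0,0],[-0.020,0,0.002],255],[[0,0,0],[-0.032,0,0.002],255],[[0,0,0],[-0.044,0,0.002],255],[[0,0,0],[-0.056,0,0.002],255]]'; python3 go.py 60 -38 43 90
```

```text
t 2.33 rack [60.6 91.9 47.8] w 0.0 F [ 0.3 -0.3  0.7] q [ 0.11  0.64 -0.46  1.79  0.38  0.8  -0.25]
shift m [-1.299e-01 -1.000e-04  4.800e-03] turn [-0.02  0.   -0.04]
t: 2.75
eef_pos: [611.7, 9.5, 47.0]
tool_rot: [[-0.278, 0.961, 0.001], [0.961, 0.278, -0.001], [-0.001, 0.001, -1.0]]
wrist_force: [0.1, 0.4, -0.2]
width: 0.002
t 2.75 rack [61.6 34.2 47. ] w 0.0 F [ 0.1  0.4 -0.2] q [ 0.2   0.66 -0.45  1.76  0.38  0.81 -0.15]
shift m [-0.0722 -0.0013  0.0041] turn [ 0.01  0.01 -0.04]
```

```bash
python3 - <<'E'
from h import *
from workcell import vision
for n,(x0,y0,w,h) in dict(side=(155,140,150,130)).items():
    f=vision.get_image(n)["frame"][y0:y0+h,x0:x0+w,::-1]
    cv2.imwrite(f"pics/c{n}.png",cv2.resize(f,None,fx=4,fy=4,interpolation=cv2.INTER_CUBIC))
E
python3 go.py 60 -38 43 90
```

```text
t 2.8 rack [61.2 30.7 46.6] w 0.0 F [ 0.8 -3.1 -0.3] q [ 0.21  0.66 -0.45  1.76  0.38  0.81 -0.15]
shift m [-0.0687 -0.0007  0.0038] turn [ 0.    0.03 -0.07]
```

View pics/cside.png

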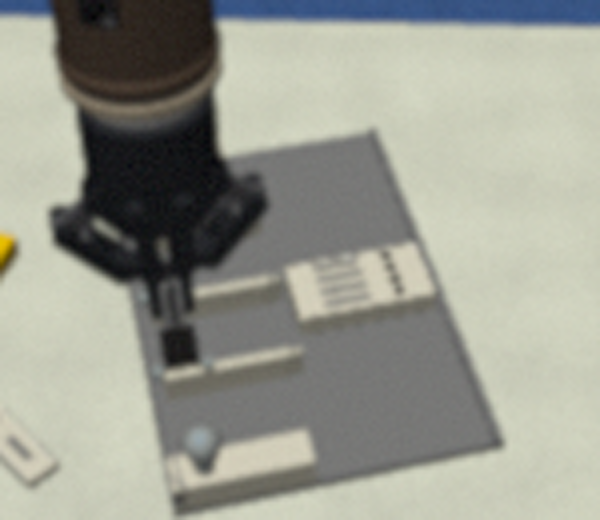

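```bash
python3 -m pendant '[[[0,0,0],[-0.012,0,0.002],255],[[0,0,0],[-0.024,0,0.003],255],[[0,0,0],[-0.036,0,0.003],255],[[0,0,0],[-0.048,0,0.003],255],[[0,0,0],[-0.058,0,0.003],255]]'; python3 go.py 60 -38 43 90
```

```text
t: 3.22
eef_pos: [627.3, -45.6, 43.2]
tool_rot: [[-0.279, 0.96, -0.0], [0.96, 0.279, -0.0], [-0.0, -0.0, -1.0]]
wrist_force: [-0.4, 0.1, 1.0]
width: 0.002
t 3.22 rack [ 61.1 -23.   43.2] w 0.0 F [-0.4  0.1  1. ] q [ 0.29  0.69 -0.45  1.72  0.39  0.83 -0.06]
shift m [-0.015  -0.0011  0.0002] turn [-0.    0.   -0.03]
```

```bash
python3 -m pendant '[[[0,0,0],[-0.006,0,0],255],[[0,0,0],[-0.011,0,0],255],[[0,0,0],[-0.011,0,0],255],[[0,0,0],[-0.011,0,0],255]]'; python3 go.py 60 -38 43 90;  python3 - <<'E'
from h import *
from workcell import vision
for n,(x0,y0,w,h) in dict(side=(155,140,150,130)).items():
    f=vision.get_image(n)["frame"][y0:y0+h,x0:x0+w,::-1]
    cv2.imwrite(f"pics/d{n}.png",cv2.resize(f,None,fx=4,fy=4,interpolation=cv2.INTER_CUBIC))
E
```

```text
t: 3.55
eef_pos: [630.0, -54.7, 43.2]
tool_rot: [[-0.279, 0.96, -0.0], [0.96, 0.279, 0.0], [0.0, -0.0, -1.0]]
wrist_force: [-0.1, 0.5, 0.7]
width: 0.001
t 3.55 rack [ 61.1 -32.5  43.2] w 0.0 F [-0.1  0.5  0.7] q [ 0.3   0.69 -0.45  1.71  0.39  0.83 -0.04]
shift m [-0.0055 -0.0011  0.0002] turn [-0.   -0.   -0.03]
```

View pics/dside.png

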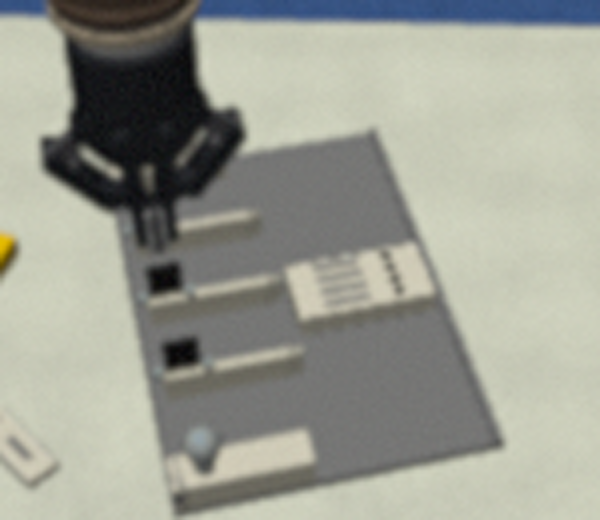

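Both tabs are upright behind the finger, which is at y −32 in gap c, and tab_r hasn't been reached. Next I go straight up, then round to the cartridge's +y side.

```bash
python3 -m pendant '[[[0,0,0],[0,0,0],255],[[0,0,0],[0,0,-0.015],255],[[0,0,0],[0,0,-0.035],255],[[0,0,0],[0,0,-0.055],255],[[0,0,0],[0,0,-0.065],255]]'; python3 go.py -61 60 80 90
```

```text
t: 4.02
eef_pos: [631.0, -53.7, 110.7]
tool_rot: [[-0.28, 0.96, 0.003], [0.96, 0.28, 0.0], [-0.001, 0.003, -1.0]]
wrist_force: [0.5, -0.8, 0.6]
width: 0.0
t 4.02 rack [ 62.4 -31.8 110.7] w 0.0 F [ 0.5 -0.8  0.6] q [ 0.32  0.61 -0.49  1.66  0.34  0.95 -0.  ]
shift m [ 0.0916 -0.1236  0.0303] turn [ 0.02  0.01 -0.02]
```

```bash
python3 -m pendant '[[[0,0,0],[0.02,-0.027,0],255],[[0,0,0],[0.04,-0.054,0],255],[[0,0,0],[0.06,-0.081,0.01],255],[[0,0,0],[0.08,-0.108,0.02],255],[[0,0,0],[0.092,-0.124,0.03],255]]'; python3 - <<'E'
from h import *
from workcell import vision
for n,(x0,y0,w,h) in dict(side=(155,140,150,130)).items():
    f=vision.get_image(n)["frame"][y0:y0+h,x0:x0+w,::-1]
    cv2.imwrite(f"pics/e{n}.png",cv2.resize(f,None,fx=4,fy=4,interpolation=cv2.INTER_CUBIC))
E
python3 go.py -62 58 13 90
```

```text
t: 4.43
eef_pos: [481.6, 0.4, 77.9]
tool_rot: [[-0.281, 0.96, -0.002], [0.96, 0.281, -0.0], [0.0, -0.002, -1.0]]
wrist_force: [-0.1, -0.2, 0.2]
width: 0.0
t 4.48 rack [-69.2  64.1  76.1] w -0.0 F [-6.5  1.7 -1.2] q [ 0.28  0.46 -0.52  2.06  0.34  0.71 -0.17]
shift m [-0.0061  0.0076  0.063 ] turn [-0.06 -0.01  0.  ]
```

View pics/eside.png

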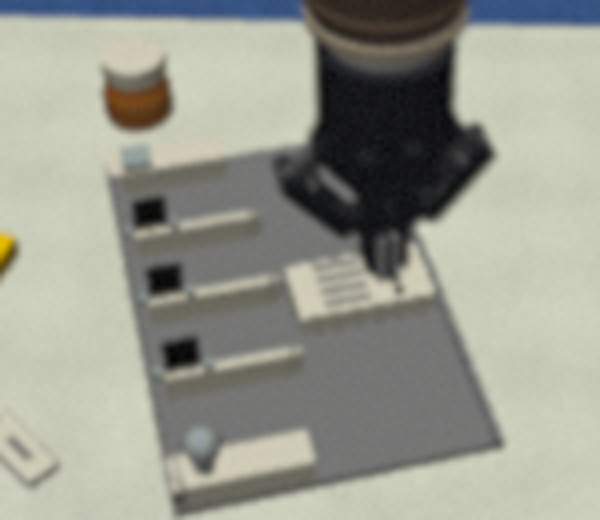

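```bash
python3 -m pendant '[[[0,0,0],[0,0,0.015],255],[[0,0,0],[0,0.002,0.03],255],[[0,0,0],[0,0.002,0.04],255],[[0,0,0],[0,0.002,0.045],255],[[0,0,0],[0,0.002,0.045],255]]'; python3 go.py -62 58 13 90
```

```text
t: 4.9
eef_pos: [486.6, -0.3, 32.3]
tool_rot: [[-0.28, 0.96, -0.002], [0.96, 0.28, 0.0], [0.001, -0.002, -1.0]]
wrist_force: [0.2, 0.1, 0.5]
width: -0.005
t 4.9 rack [-61.1  60.2  32.3] w -0.0 F [0.2 0.1 0.5] q [ 0.24  0.54 -0.47  2.08  0.41  0.62 -0.22]
shift m [-0.0022 -0.0008  0.0193] turn [-0.02 -0.01 -0.03]
```

```bash
python3 -m pendant '[[[0,0,0],[0,0,0.01],255],[[0,0,0],[0,0,0.019],255],[[0,0,0],[-0.002,0,0.02],255],[[0,0,0],[-0.006,0,0.02],255],[[0,0,0],[-0.012,0,0.02],255]]'; python3 go.py -62 3 12 90
```

```text
t: 5.32
eef_pos: [490.6, -11.8, 13.3]
tool_rot: [[-0.28, 0.96, -0.0], [0.96, 0.28, 0.0], [0.0, -0.0, -1.0]]
wrist_force: [0.2, -0.2, 0.2]
width: -0.001
t 5.32 rack [-60.5  47.9  13.3] w -0.0 F [ 0.2 -0.2  0.2] q [ 0.25  0.57 -0.44  2.08  0.44  0.58 -0.22]
shift m [-0.0449 -0.0014  0.0013] turn [-0.   -0.   -0.02]
```

```bash
python3 -m pendant '[[[0,0,0],[-0.005,0,0],255],[[0,0,0],[-0.010,0,0],255],[[0,0,0],[-0.015,0,0],255],[[0,0,0],[-0.020,0,0],255],[[0,0,0],[-0.024,0,0],255]]'; cat > see.py <<'E'
import sys
from h import *
from workcell import vision
for n,(x0,y0,w,h) in dict(side=(155,140,150,130)).items():
    f=vision.get_image(n)["frame"]; np.save("last.npy",f)
    f=f[y0:y0+h,x0:x0+w,::-1]
    cv2.imwrite(f"pics/{sys.argv[1]}.png",cv2.resize(f,None,fx=5,fy=4.6,interpolation=cv2.INTER_CUBIC) if 0 else cv2.resize(f,None,fx=4.6,fy=4.6,interpolation=cv2.INTER_CUBIC))
E
python3 see.py f; python3 go.py -62 3 12 90
```

```text
t: 5.73
eef_pos: [497.5, -35.6, 13.5]
tool_rot: [[-0.279, 0.96, 0.0], [0.96, 0.279, -0.0], [-0.0, 0.0, -1.0]]
wrist_force: [-0.1, 0.5, 1.3]
width: -0.003
t 5.78 rack [-60.6  22.4  13.4] w 0.0 F [ 0.2 -0.8 -0.7] q [ 0.3   0.58 -0.44  2.06  0.44  0.59 -0.17]
shift m [-0.0194 -0.0013  0.0014] turn [ 0.    0.01 -0.04]
```

View pics/f.png

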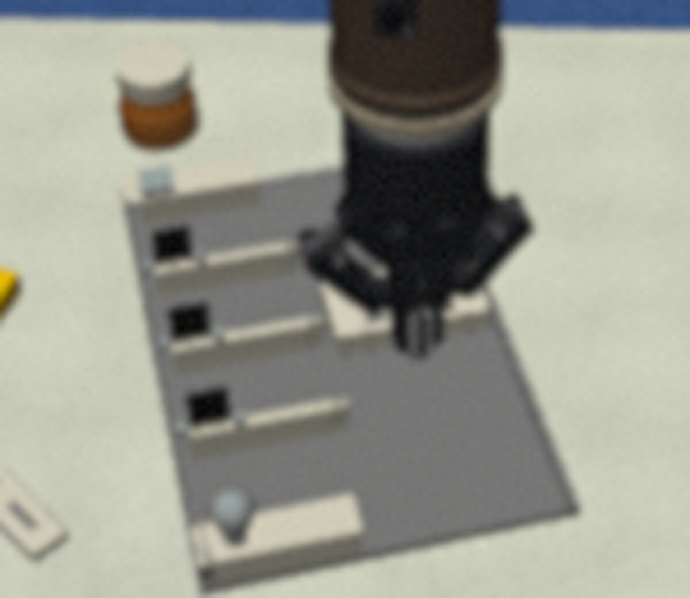

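```bash
python3 -m pendant '[[[0,0,0],[-0.005,0,0],255],[[0,0,0],[-0.010,0,0],255],[[0,0,0],[-0.014,0,0],255],[[0,0,0],[-0.016,0,0],255],[[0,0,0],[-0.016,0,0],255]]'; python3 see.py g; python3 go.py -62 3 12 90
```

```text
t: 6.2
eef_pos: [501.9, -51.0, 13.3]
tool_rot: [[-0.278, 0.96, 0.0], [0.96, 0.278, -0.0], [-0.0, -0.0, -1.0]]
wrist_force: [-0.1, -0.3, -0.9]
width: 0.002
t 6.25 rack [-60.8   7.5  13.2] w -0.0 F [0.2 0.2 0.5] q [ 0.32  0.59 -0.44  2.05  0.44  0.6  -0.14]
shift m [-0.0045 -0.0012  0.0012] turn [-0.    0.   -0.04]
```

View pics/g.png

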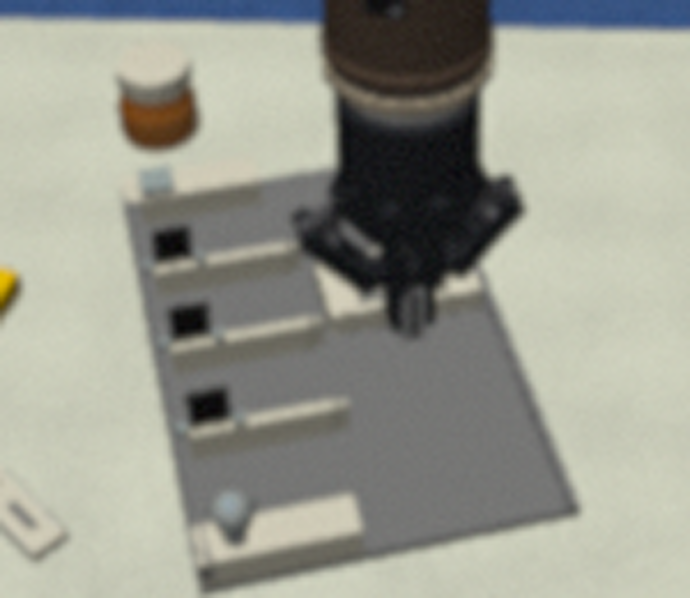

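```bash
python3 -m pendant '[[[0,0,0],[-0.002,0,0],255],[[0,0,0],[-0.004,0,0],255],[[0,0,0],[-0.004,0,0],255],[[0,0,0],[-0.004,0,0],255]]'; python3 go.py -62 3 12 90; python3 -m pendant '[[[0,0,0],[0.008,0,0],255],[[0,0,0],[0.02,0,0],255],[[0,0,0],[0.03,0,-0.02],255],[[0,0,0],[0.035,0,-0.05],255],[[0,0,0],[0.035,0,-0.08],255]]';  python3 see.py h1;python3 go.py -130 -32 80 0
```

```text
t: 6.58
eef_pos: [502.9, -54.2, 13.3]
tool_rot: [[-0.279, 0.96, -0.0], [0.96, 0.279, -0.0], [-0.0, -0.0, -1.0]]
wrist_force: [1.4, -0.0, 0.3]
width: -0.002
t 6.58 rack [-60.7   3.8  13.3] w -0.0 F [ 1.4 -0.   0.3] q [ 0.33  0.59 -0.45  2.04  0.44  0.6  -0.13]
shift m [-0.0008 -0.0013  0.0013] turn [-0.    0.   -0.03]
t: 7.0
eef_pos: [491.4, -17.3, 93.7]
tool_rot: [[-0.283, 0.959, -0.003], [0.959, 0.283, 0.001], [0.002, -0.002, -1.0]]
wrist_force: [0.9, -0.9, 0.0]
width: -0.0
t 7.05 rack [-58.1  41.4  99.2] w 0.0 F [ 1.9 -0.1  4.3] q [ 0.34  0.45 -0.54  2.01  0.32  0.77 -0.1 ]
shift m [-0.0733 -0.072   0.0189] turn [ 0.05 -0.03 15.  ]
```

View pics/h1.png

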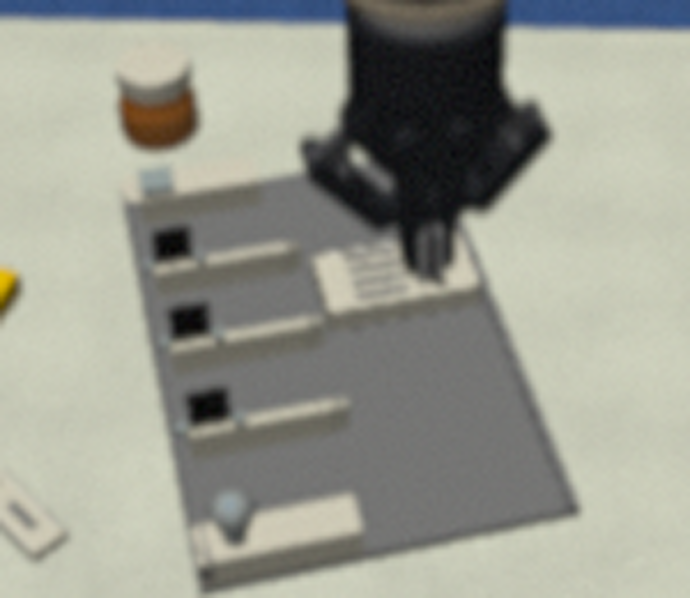

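```bash
python3 -m pendant '[[[0,0,1],[-0.012,-0.02,0],255],[[0,0,2],[-0.024,-0.04,0],255],[[0,0,3],[-0.036,-0.06,0],255],[[0,0,4],[-0.05,-0.08,0],230],[[0,0,5],[-0.06,-0.1,0],200]]'; python3 go.py -160 -32 80 0
```

```text
t: 7.47
eef_pos: [413.0, -105.9, 93.4]
tool_rot: [[0.243, 0.97, 0.0], [0.97, -0.243, -0.0], [-0.0, 0.0, -1.0]]
wrist_force: [0.7, 0.4, 0.3]
width: 0.207
t 7.47 rack [-161.6  -20.4   93.4] w 0.21 F [0.7 0.4 0.3] q [ 0.46  0.34 -0.41  2.17  0.22  0.67 -0.34]
shift m [-0.0092  0.0072  0.0134] turn [ 0.   -0.    9.93]
```

```bash
python3 -m pendant '[[[0,0,1],[-0.004,0.003,0],200],[[0,0,2],[-0.007,0.006,0],200],[[0,0,3],[-0.009,0.007,0],200],[[0,0,4],[-0.009,0.007,0],200],[[0,0,5],[-0.009,0.007,0],200]]'; python3 -m pendant '[[[0,0,1],[0,0,0],200],[[0,0,2],[0,0,0],200],[[0,0,3],[0,0,0],200],[[0,0,4],[0,0,0],200],[[0,0,5],[0,0,0],200]]';python3 see.py i; python3 go.py -160 -32 80 0
python3 - <<'E'
from h import *
from workcell import vision
f=vision.get_image("top")["frame"];np.save("lastt.npy",f)
f=f[130:230,190:310,::-1]
cv2.imwrite("pics/it.png",cv2.resize(f,None,fx=6,fy=6,interpolation=cv2.INTER_CUBIC))
E
```

```text
t: 7.88
eef_pos: [418.3, -115.4, 93.3]
tool_rot: [[0.695, 0.719, 0.0], [0.719, -0.695, 0.0], [0.0, 0.0, -1.0]]
wrist_force: [-0.1, -0.3, 0.9]
width: 0.216
t: 8.3
eef_pos: [418.3, -115.1, 93.3]
tool_rot: [[0.961, 0.275, 0.0], [0.275, -0.961, 0.0], [0.0, -0.0, -1.0]]
wrist_force: [-0.3, 0.1, 0.1]
width: 0.217
t 8.35 rack [-159.   -30.7   93.3] w 0.22 F [ 0.3  0.1 -0.3] q [ 0.26  0.32 -0.15  2.17  0.08  0.65 -1.23]
shift m [-0.001   0.0013  0.0133] turn [-0.   -0.   -0.14]
```

View pics/i.png

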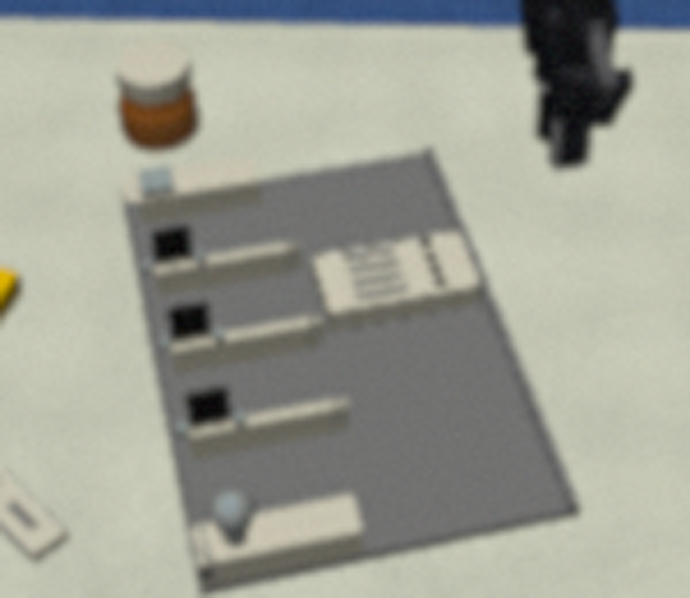

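View pics/it.png

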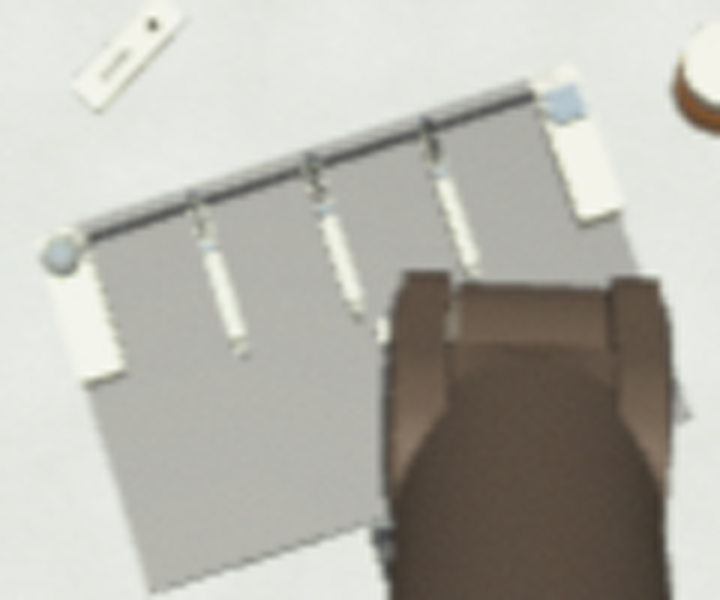

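```bash
python3 - <<'E'
from h import *
q=np.load("rack.npy")
c2=[((45,24,24),(330,312)),((45,-24,24),(314,258)),((-45,-24,24),(463,231)),((-45,24,24),(482,288))]
P=np.array([a for a,_ in c2],float);U=np.array([[155+(b[0]+.5)/4.6-.5,140+(b[1]+.5)/4.6-.5] for _,b in c2])
s=least_squares(lambda q:(proj("side",place(q,P))-U).ravel(),[500,-80,.28])
print(R2(-q[2])@np.array([s.x[0]-q[0],s.x[1]-q[1],0]),np.degrees(s.x[2]-q[2]),(proj("side",place(s.x,P))-U).round(1).tolist())
# predicted ideal at (-61,-32)
I=place(q,P+[-61,-32,0]);print(((proj("side",I)-[155,140]+.5)*4.6-.5).round(0).tolist())
E
```

```text
[-62.97023335 -30.36831943   0.        ] -1.107375007961927 [[-0.1, 0.2], [-0.1, -0.3], [-0.1, 0.3], [0.3, -0.2]]
[[327.0, 313.0], [309.0, 256.0], [457.0, 230.0], [480.0, 285.0]]
```

```bash
python3 -m pendant '[[[0,0,0],[0.005,0,0.03],200],[[0,0,-0.1],[0.01,0,0.06],200],[[0,0,-0.1],[0.015,0,0.074],200],[[0,0,-0.1],[0.02,0,0.08],200],[[0,0,-0.1],[0.02,0,0.08],200]]';python3 see.py j; python3 go.py -120 -32 13 0
```

```text
t: 8.82
eef_pos: [437.9, -109.7, 12.3]
tool_rot: [[0.956, 0.293, -0.001], [0.293, -0.956, 0.001], [-0.001, -0.001, -1.0]]
wrist_force: [-0.1, 0.0, -0.6]
width: 0.213
t 8.87 rack [-138.8  -31.5   13.2] w 0.22 F [-0.5 -0.2  0.5] q [ 0.22  0.49 -0.12  2.19  0.13  0.46 -1.27]
shift m [0.0188 0.0007 0.0002] turn [-0.01  0.    0.1 ]
```

View pics/j.png

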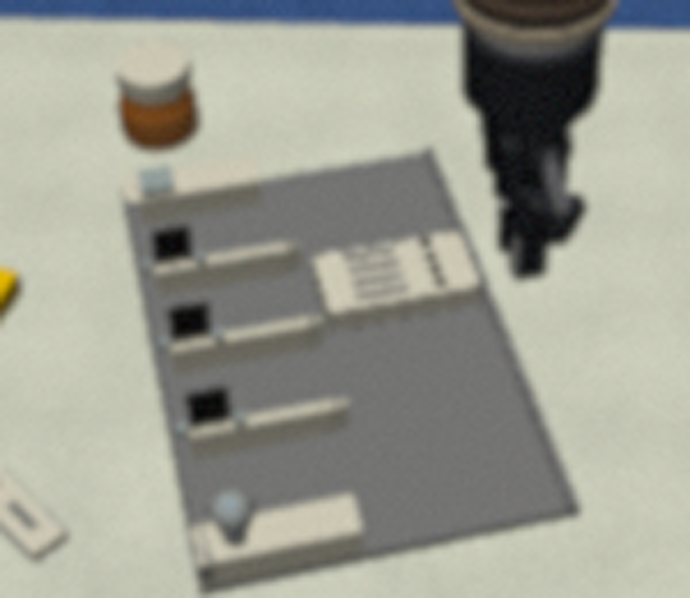

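```bash
python3 -m pendant '[[[0,0,0.1],[0.007,0,0],200],[[0,0,0.1],[0.014,0,0],200],[[0,0,0.1],[0.021,0,0],200],[[0,0,0.1],[0.029,0,0],200],[[0,0,0.1],[0.037,0,0],200]]';python3 -m pendant '[[[0,0,0],[0.008,0,0],200],[[0,0,0],[0.016,0,0],200],[[0,0,0],[0.022,0,0],200],[[0,0,0],[0.026,0,0],200],[[0,0,0],[0.026,0,0],200]]'; python3 see.py k; python3 go.py -26 -32 13 0
```

```text
t: 9.28
eef_pos: [474.2, -100.0, 13.8]
tool_rot: [[0.96, 0.279, 0.001], [0.279, -0.96, -0.0], [0.001, 0.0, -1.0]]
wrist_force: [-1.5, -0.3, 1.5]
width: 0.216
t: 9.7
eef_pos: [499.2, -92.5, 13.3]
tool_rot: [[0.96, 0.28, 0.001], [0.28, -0.96, 0.0], [0.001, 0.0, -1.0]]
wrist_force: [0.2, -0.7, -0.3]
width: 0.215
t 9.75 rack [-75.8 -31.8  13.2] w 0.21 F [ 0.1 -0.3  0.1] q [ 0.16  0.55 -0.11  2.06  0.11  0.54 -1.32]
shift m [0.0498 0.     0.0002] turn [-0.   -0.   -0.03]
```

View pics/k.png

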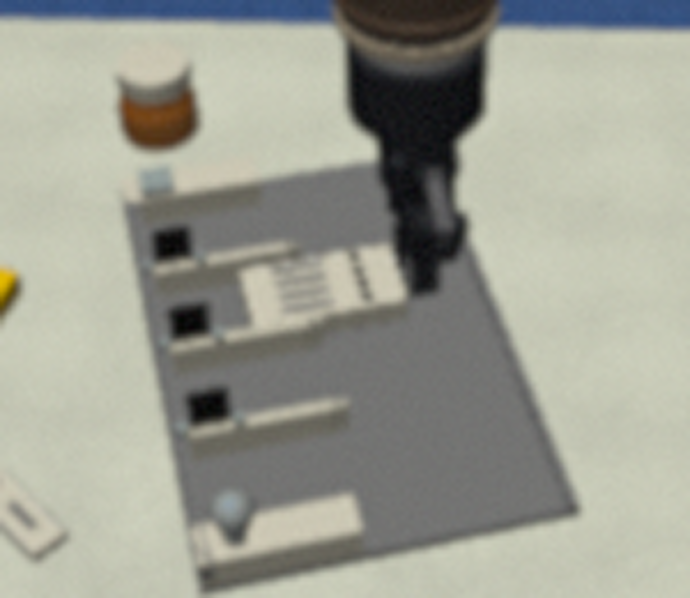

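Cartridge is entering gap c cleanly (far end at about (250,295)). I'll keep pushing, then seat it gently by force.

```bash
python3 -m pendant '[[[0,0,0],[0.008,0,0],200],[[0,0,0],[0.016,0,0],200],[[0,0,0],[0.024,0,0],200],[[0,0,0],[0.032,0,0],200],[[0,0,0],[0.038,0,0],200]]'; python3 -m pendant '[[[0,0,0],[0.002,0,0],200],[[0,0,0],[0.003,0,0],200],[[0,0,0],[0.004,0,0],200],[[0,0,0],[0.005,0,0],200]]'; python3 go.py -26 -32 13 0; python3 see.py l; 
```

```text
t: 10.17
eef_pos: [535.9, -81.8, 13.4]
tool_rot: [[0.96, 0.279, 0.001], [0.279, -0.96, 0.0], [0.001, 0.0, -1.0]]
wrist_force: [-0.3, -0.3, 0.4]
width: 0.214
t: 10.5
eef_pos: [538.9, -81.0, 13.2]
tool_rot: [[0.96, 0.279, -0.001], [0.279, -0.96, -0.0], [-0.001, -0.0, -1.0]]
wrist_force: [-1.7, -0.3, -0.2]
width: 0.217
t 10.5 rack [-33.7 -32.1  13.2] w 0.22 F [-1.7 -0.3 -0.2] q [ 0.13  0.59 -0.11  1.97  0.11  0.59 -1.34]
shift m [ 0.0077 -0.0001  0.0002] turn [-0.    0.01 -0.03]
```

View pics/l.png

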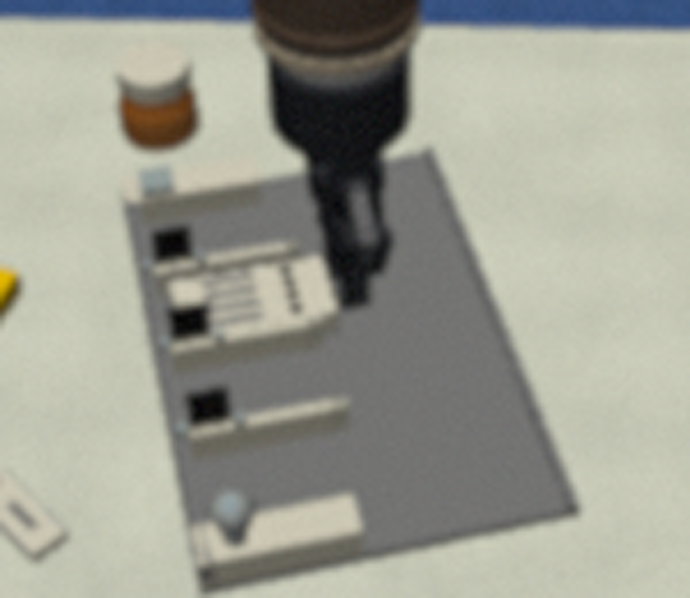

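```bash
for i in 1; do python3 -m pendant '[[[0,0,0],[0.001,0,0],200],[[0,0,0],[0.002,0,0],200],[[0,0,0],[0.003,0,0],200],[[0,0,0],[0.004,0,0],200]]'; done; python3 go.py; python3 -m pendant '[[[0,0,0],[0.001,0,0],200],[[0,0,0],[0.002,0,0],200],[[0,0,0],[0.003,0,0],200]]'; python3 go.py
```

```text
t: 10.88
eef_pos: [543.3, -79.8, 13.3]
tool_rot: [[0.96, 0.279, 0.0], [0.279, -0.96, -0.0], [0.0, 0.0, -1.0]]
wrist_force: [-1.9, -1.7, 0.2]
width: 0.215
t 10.88 rack [-29.2 -32.1  13.3] w 0.21 F [-1.9 -1.7  0.2] q [ 0.13  0.59 -0.11  1.96  0.11  0.59 -1.34]
t: 11.13
eef_pos: [546.0, -79.0, 13.3]
tool_rot: [[0.96, 0.279, -0.0], [0.279, -0.96, -0.0], [-0.0, 0.0, -1.0]]
wrist_force: [-4.1, -3.2, 1.6]
width: 0.217
t 11.13 rack [-26.3 -32.1  13.3] w 0.22 F [-4.1 -3.2  1.6] q [ 0.12  0.6  -0.11  1.95  0.11  0.6  -1.34]
```

```bash
python3 -m pendant '[[[0,0,0],[0.001,0,0],200],[[0,0,0],[0.002,0,0],200],[[0,0,0],[0.002,0,0],200]]'; python3 go.py; python3 see.py m
```

```text
t: 11.38
eef_pos: [546.0, -79.0, 13.0]
tool_rot: [[0.96, 0.279, -0.004], [0.279, -0.96, -0.001], [-0.004, -0.0, -1.0]]
wrist_force: [-6.6, -2.0, 5.5]
width: 0.22
t 11.38 rack [-26.3 -32.1  13. ] w 0.22 F [-6.6 -2.   5.5] q [ 0.12  0.6  -0.11  1.95  0.11  0.6  -1.34]
```

View pics/m.png

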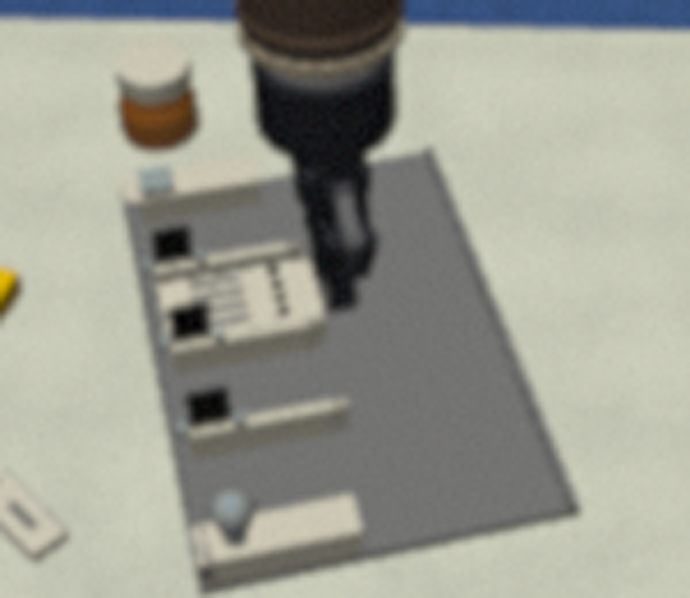

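```bash
python3 -m pendant '[[[0,0,0],[0.001,0,0],200],[[0,0,0],[0.002,0,0],200],[[0,0,0],[0.002,0,0],200]]'; python3 go.py; python3 -m pendant '[[[0,0,0],[-0.005,0,0],200],[[0,0,0],[-0.015,0,0],200],[[0,0,0],[-0.03,0,0],200],[[0,0,0],[-0.045,0,-0.02],200],[[0,0,0],[-0.06,0,-0.05],200]]';python3 -m pendant '[[[0,0,0],[-0.02,0,-0.03],200],[[0,0,0],[-0.04,0,-0.06],200],[[0,0,0],[-0.06,0.03,-0.09],200],[[0,0,0],[-0.08,0.06,-0.11],200],[[0,0,0],[-0.1,0.09,-0.11],200]]'; python3 see.py n; python3 go.py
python3 - <<'E'
from h import *
from workcell import vision
f=vision.get_image("top")["frame"]
g=cv2.resize(f[130:230,190:310,::-1],None,fx=6,fy=6,interpolation=cv2.INTER_CUBIC);cv2.imwrite("pics/nt.png",g)
E
```

```text
t: 11.68
eef_pos: [546.0, -79.0, 12.7]
tool_rot: [[0.96, 0.278, -0.007], [0.278, -0.961, -0.001], [-0.007, -0.001, -1.0]]
wrist_force: [-11.9, -3.5, 9.1]
width: 0.218
t 11.68 rack [-26.3 -32.1  12.7] w 0.22 F [-11.9  -3.5   9.1] q [ 0.12  0.6  -0.11  1.95  0.11  0.61 -1.34]
t: 12.1
eef_pos: [489.7, -94.5, 61.7]
tool_rot: [[0.96, 0.28, -0.004], [0.28, -0.96, 0.001], [-0.004, -0.002, -1.0]]
wrist_force: [0.4, -0.9, 0.4]
width: 0.218
t: 12.52
eef_pos: [423.2, -209.8, 177.5]
tool_rot: [[0.959, 0.282, 0.008], [0.282, -0.959, -0.002], [0.007, 0.004, -1.0]]
wrist_force: [2.1, -1.0, -0.7]
width: 0.216
t 12.57 rack [-187.6 -130.6  176.2] w 0.22 F [-3.6 -8.4  0.6] q [ 0.44  0.25 -0.09  2.    0.03  0.88 -0.96]
```

View pics/n.png

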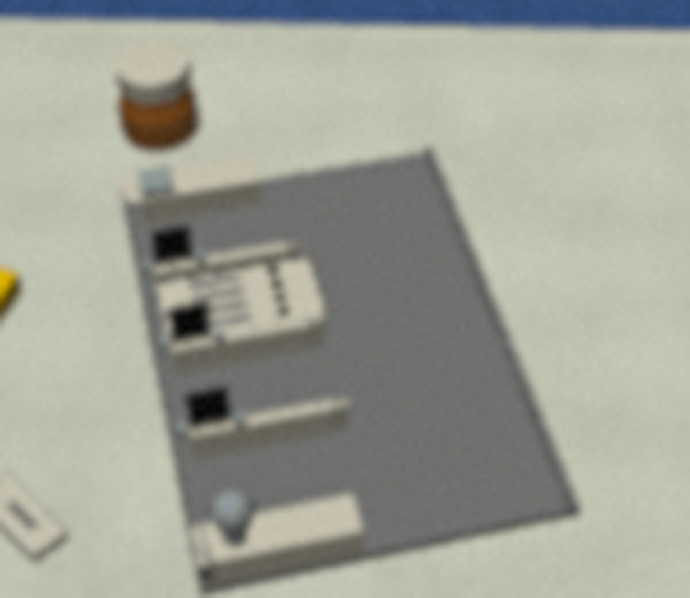

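View pics/nt.png

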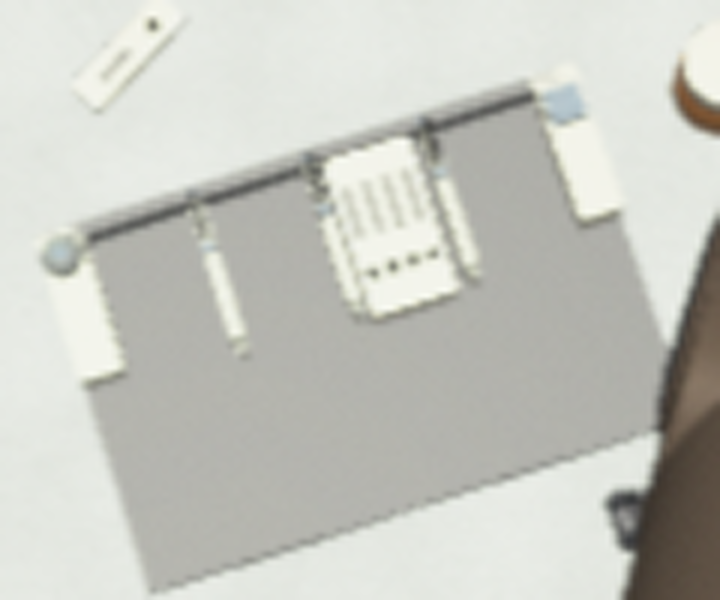

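```bash
python3 -m pendant '[[[0,0,0],[0,0,0],200],[[0,0,0],[0,0,0],200],[[0,0,0],[0,0,0],200],[[0,0,0],[0,0,0],200],[[0,0,0],[0,0,0],200]]'; python3 - <<'E'
from h import *
from workcell import vision,r
q=np.load("rack.npy")
for n in("top","side"):
    a=C[n]["frame"].astype(int);b=vision.get_image(n)["frame"].astype(int)
    for nm,p in dict(dropper=(64,252,37),jar=(37,-220,27),strip=None or (130,90,4)).items():
        u,v=proj(n,place(q,p))[0].astype(int); sl=np.s_[v-20:v+20,u-12:u+12]; print(n,nm,(u,v),abs(a[sl]-b[sl]).mean().round(2),abs(a[sl]-b[sl]).max())
c=[((45,24,24),(326,157)),((45,-24,24),(408,135)),((-45,-24,24),(462,286)),((-45,24,24),(375,316))]
P=np.array([x for x,_ in c],float);U=np.array([[190+(x[0]+.5)/6-.5,130+(x[1]+.5)/6-.5] for _,x in c])
s=least_squares(lambda k:(proj("top",place(k,P))-U).ravel(),[590,-60,.28])
print(R2(-q[2])@np.array([s.x[0]-q[0],s.x[1]-q[1],0]),np.degrees(s.x[2]-q[2]))
E
```

```text
t: 13.03
eef_pos: [421.7, -207.8, 173.0]
tool_rot: [[0.96, 0.281, -0.0], [0.281, -0.96, 0.0], [-0.0, -0.001, -1.0]]
wrist_force: [-0.5, -0.2, 0.3]
width: 0.215
top dropper (np.int64(165), np.int64(183)) 8.82 15
top jar (np.int64(311), np.int64(146)) 18.71 158
top strip (np.int64(209), np.int64(151)) 8.84 15
side dropper (np.int64(213), np.int64(297)) 2.43 8
side jar (np.int64(193), np.int64(161)) 2.3 10
side strip (np.int64(174), np.int64(252)) 2.51 7
[ 29.96614532 -31.0290197    0.        ] -0.24042599351494728
```

```bash
python3 -c "
from workcell import r
print(r.job_done(), r.state()['t'])"
```

```text
the job is handed in; nothing more can be done
the job is handed in; nothing more can be done
```

I've handed the job in, at about 13 s on the robot's clock. The cartridge is fully home in the third gap and the arm has come away.

- **Counting:** the ball post is at the rack's +y end, so the third gap is gap_c.
- **Tabs:** the shut fingertip started in gap_a and drew across tab_l and then tab_m. It stopped in gap_c at rack y −32 mm and lifted straight up. I did not measure how far the tabs bent. The fingertip's height, z 47 mm at the first tab and 43 mm at the second, should bend them about 0.8 and 1.0 rad. The fingertip never reached tab_r. All three tabs stood upright afterwards.
- **Cartridge:** I slid it along the tray, then pushed it into gap_c with two fingertips until it stopped against the back wall at about 12 N. It was never gripped or lifted. The last top view puts it at rack x 30.0, y −31.0 mm, turned −0.2°.
- **Bystanders:** the side view shows the dropper, jar and strip unchanged from the start. The top-view comparison at the jar did differ. I put that down to the arm or its shadow near the jar, since the side view there was unchanged, but I did not take another top view to confirm it.

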